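# Close up the parts bins on the bench rail

### The arm

A 6-joint arm with a two-finger parallel gripper is mounted at the origin on the work surface. World frame = base frame: x ahead of the robot, y to its left, z up, the work surface at z = 0. Lengths are in m, angles in degrees, forces in N, time in s.
With the tool pointing down it reaches from about 0.25 to 0.8 m from the base axis. Payload 3.9 kg.
Tool frame: the origin (TCP) lies at the very end of the fingers, on their centre line; the grasp point (between the pads) lies 19 mm behind it (env.hold_point_z is the distance from the TCP to the grasp point, in m); z points along the fingers, y is the line along which they close (so a half turn about z gives the same grasp; the last joint's range is limited). The gripper opens to 85 mm and grips with 20 to 120 N. Pads are 22 mm wide; open, the fingers measure 114 mm over their backs; the gripper's body (76 mm by 85 mm) begins 54 mm behind the grasp point. The pads swing forward as they close: fully open they stand 13 mm farther back than shut.
Start: joints at [65.833, 14.897, -7.913, 67.191, 0, 90], TCP at [0.215, 0.479, 0.231] pointing down, gripper open.
Joint ranges: [-159.42, 159.42], [-47.68, 98.78], [-73.54, 78.23], [-108.79, 121.32], [-90, 84.71], [-180, 180]. Speed limits (degrees/s): [147.25, 147.25, 180, 180, 180, 180].

### API

Orientations are given as [roll, pitch, yaw] about the fixed x, y, z axes, in that order (R = Rz(yaw) Ry(pitch) Rx(roll)).
In Python, from cell import env, vision gives the robot as it stands.
- The arm moves only by the tool step_arm, never from a script. Its argument "moves" is a list of rows, each an object of numbers: "dx", "dy", "dz": the shift along the tool's x, y, z in mm; "roll": the turn about the tool's z in degrees; "hand": the gripper's target within -1 to 1 (fully open at 1, half-way at 0, shut at -1). A call has 1 to 20 rows; each row shifts and turns the commanded pose from where the row before left it, along the tool's axes as they then stand; what a row does not reach is not made up. A row lasts 1/10 s, in which the tool goes at most 50 mm and 8.59 degrees, less where a joint would pass 70% of its speed; a pose out of reach is approached as far as the arm can. A call is refused whole if a number of a shift passes 50 or a number of a turn 8.59, either way. A call with a gripper value outside its range is refused whole. The fingers move at their own pace and stop on an object; the grip force is fixed at half the most. Time passes only in rows, so rows that do not move let the fingers close. It gives the time, the measured TCP pose, the force, the opening and the grip force at its end, in the units of the state.
- env.read_state(): the state, without advancing time (a new reading comes with each control period).
- vision.grab_frame(name): name is "scene" or "side" or "wrist"; returns a dict with "frame" (420x560x3 uint8, red, green, blue), "intrinsics" (3x3 intrinsics, pixels), "rvec" (rotation vector, rad) and "tvec" (3), from world to camera coordinates, as OpenCV has them; the wrist camera has in their place "mount" (4x4, takes a point from camera to tool coordinates, whose origin is the TCP and whose axes are the flange's). Camera axes: x right, y down, z forward; pixel columns grow to the right and rows downward; lengths in m; the calibration is good to about 2 mm. A picture is of the moment at which its call begins: read the wrist's pose just before it. There is no depth.
- env.hand_in(): hands the job in; it is judged then, once.
The state is a dict: "time": time; "joint_pos": joint angles; "qvel": joint speeds; "joint_efforts": joint torques, N m; "tool_pos": TCP position; "tcp_rot": TCP orientation; "wrist_force": force on the tool from outside, world axes, zero at the start; "torque": the same for the moment, N m; "width": finger opening in m; "gripper_force": force on a finger pad.
Only numpy, scipy, OpenCV 4.12 (cv2) and the standard library are available. Lean on these libraries where they do the work, as an engineer would, in place of code of your own. Each camera call takes 0.05 s, during which the arm holds its last target. There are 200 camera calls.

### The job

With the gripper's fingertips, push the row of four touching parts bins along the bench rail from behind the last bin, all together as one train, until the front bin is fully home against the black end stop. Then push the red tab of the locking bolt all the way in, so that the bolt sits behind the last bin. Nothing is to be lifted or tipped, the bins must stay together on the way, and the other things on the bench are left alone.

Things in the scene. Friction and masses are not known exactly. Their poses are not given: they have to be found in the camera images.
- rail: Fixed rail: brown board 150 x 390 x 10 mm with an aluminium channel. Origin on the bench under the channel's middle. +y runs along the channel to the end stop, +x across it away from the robot, z up. Channel floor 10 mm above the bench; lips 67 mm apart inside, 22 mm above the bench; the far end from the stop is open. When the row is fully home, its last bin's back face is at y = -45 mm.
- stop_face (a point): Middle of the face of the end stop (aluminium block 46 mm high with a black rubber pad) at rail y = +155 mm, 34 mm above the bench.
- bin_orange_mid (a point): Middle (half-way up) of the orange plastic parts bin holding bolts: open-topped box 64 mm across the rail, 50 mm along it, 48 mm high, wall 3 mm, mass 0.15 to 0.3 kg, standing loose in the channel, axes parallel to the rail's. Which place in the row each colour has varies.
- bin_yellow_mid (a point): Middle (half-way up) of the yellow plastic parts bin holding red wall plugs: open-topped box 64 mm across the rail, 50 mm along it, 48 mm high, wall 3 mm, mass 0.15 to 0.3 kg, standing loose in the channel, axes parallel to the rail's. Which place in the row each colour has varies.
- bin_blue_mid (a point): Middle (half-way up) of the blue plastic parts bin holding brass nuts: open-topped box 64 mm across the rail, 50 mm along it, 48 mm high, wall 3 mm, mass 0.15 to 0.3 kg, standing loose in the channel, axes parallel to the rail's. Which place in the row each colour has varies.
- bin_white_mid (a point): Middle (half-way up) of the white plastic parts bin holding wooden dowels: open-topped box 64 mm across the rail, 50 mm along it, 48 mm high, wall 3 mm, mass 0.15 to 0.3 kg, standing loose in the channel, axes parallel to the rail's. Which place in the row each colour has varies.
- bin_orange: The same orange bin, origin at the centre of its underside.
- bin_yellow: The same yellow bin, origin at the centre of its underside.
- bin_blue: The same blue bin, origin at the centre of its underside.
- bin_white: The same white bin, origin at the centre of its underside.
- bolt (a joint): Travel (m) of the locking bolt along the rail's +x: about 0 drawn back, 0.040 fully in; 2 N friction, no spring, stays where left. Steel bar 16 mm wide, 26 to 38 mm above the bench, at rail y = -60 mm on the robot's side; pushed in, it reaches the channel's middle behind the last bin. A row not fully home blocks it.
- bolt_tab (a point): Middle of the outer (robot-side) face of the bolt's upright red tab, which moves with the bolt: tab 40 mm wide along the rail, 8 mm thick, from 26 to 60 mm above the bench; at travel 0 this face is at rail x = -90 mm. Push it towards the rail's +x.
- spare_bin_mid (a point): Middle of an empty black bin of the same size standing on the bench beyond the rail; a bystander.
- glue_mid (a point): Middle of a white glue bottle, 48 mm across, 110 mm tall, with an orange cap, standing beyond the rail; a bystander.
- wrench: Steel wrench about 150 mm long lying on the bench on the robot's side of the rail, near the stop end; a bystander.

How it is judged (in metres and radians):
On the way, in this order (a step that is already met when the one before it is completed fails the run):
1. the whole row of bins is home against the end stop, the bolt still back (y of each of bin_orange_mid, bin_yellow_mid, bin_blue_mid, bin_white_mid in the frame of rail above -0.025 m and x of bin_orange_mid in the frame of rail between -0.006 and 0.006 m and z of each of bin_orange_mid, bin_yellow_mid, bin_blue_mid, bin_white_mid in the frame of rail below 0.04 m and angle between each of bin_orange, bin_yellow, bin_blue, bin_white's own z axis and vertical below 0.1 rad and x of bin_yellow_mid in the frame of rail between -0.006 and 0.006 m and x of bin_blue_mid in the frame of rail between -0.006 and 0.006 m and x of bin_white_mid in the frame of rail between -0.006 and 0.006 m and value of joint bolt below 0.015 m), for 0.2 s.
2. the bolt is pushed in behind the last bin (y of each of bin_orange_mid, bin_yellow_mid, bin_blue_mid, bin_white_mid in the frame of rail above -0.025 m and value of joint bolt above 0.034 m), for 0.2 s.
At the end, for the whole second after the job is handed in: All four bins stand upright in the channel at rest, packed against the end stop (the hindmost no more than 5 mm short of its home place), and the bolt is in by at least 34 of its 40 mm (all of step 2 and x of bin_orange_mid in the frame of rail between -0.006 and 0.006 m and z of each of bin_orange_mid, bin_yellow_mid, bin_blue_mid, bin_white_mid in the frame of rail below 0.04 m and angle between each of bin_orange, bin_yellow, bin_blue, bin_white's own z axis and vertical below 0.1 rad and x of bin_yellow_mid in the frame of rail between -0.006 and 0.006 m and x of bin_blue_mid in the frame of rail between -0.006 and 0.006 m and x of bin_white_mid in the frame of rail between -0.006 and 0.006 m and linear speed of each of bin_orange, bin_yellow, bin_blue, bin_white below 0.02 m/s); the robot touches nothing.
It fails at once if a bin of the row is lifted (more than 8 mm) or tipped (more than 0.25 rad) (z of any of bin_orange_mid, bin_yellow_mid, bin_blue_mid, bin_white_mid in the frame of rail above 0.042 m or angle between any of bin_orange, bin_yellow, bin_blue, bin_white's own z axis and vertical above 0.25 rad).
It fails at once if the train comes apart (gaps of more than 15 mm in all) (horizontal distance between bin_orange_mid and bin_yellow_mid above 0.166 m or horizontal distance between any of bin_orange_mid, bin_yellow_mid and bin_blue_mid above 0.166 m or horizontal distance between any of bin_orange_mid, bin_yellow_mid, bin_blue_mid and bin_white_mid above 0.166 m).
It fails at once if a bystander is moved by more than 25 mm (distance of any of spare_bin_mid, glue_mid, wrench from where it was at the start of the episode above 0.025 m).
It also fails if it takes over 45 s, if anything falls off the work surface, if the arm or the gripper's body presses on something with over 40 N, if the wrist force passes 120 N, or if a joint passes its speed limit or range.

## Working session

There is one attempt and no reset: what is moved stays moved. The work goes in short steps, Python scripts to look and compute and a tool call to move; the robot and the scene stay as the last step left them, time stands still between calls to the robot, and variables do not carry over. Pictures are saved under pics/ and viewed, at most 10 in all, crops included, and the job is handed in when it is done.

Besides the shell and the picture viewer there is one more tool, called after "Emit:" as name(argument=value, ...), one argument or row to a line, values as JSON. step_arm: Moves the arm, as the interface text tells. Its arguments: {"type":"object","properties":{"moves":{"type":"array"}},"required":["moves"]}

```bash
mkdir -p pics
python3 - <<'E'
from cell import env, vision
import cv2, numpy as np
s=env.read_state(); print(s)
for n in ("scene","side"):
    f=vision.grab_frame(n); cv2.imwrite(f"pics/{n}0.png",f["frame"][:,:,::-1])
    np.savez(f"pics/{n}0.npz",**{k:np.array(v) for k,v in f.items()})
    R,_=cv2.Rodrigues(np.array(f["rvec"],float)); print(n,-R.T@np.array(f["tvec"]).ravel())
E
```

```text
{'time': 0.0, 'joint_pos': array([ 6.58352616e+01,  1.49336652e+01, -7.98464922e+00,  6.71911132e+01,
        1.88722538e-05,  8.99990048e+01]), 'qvel': array([-0.05301499, -0.01701119, -0.04829573,  0.01269118,  0.03565422,
       -0.02792266]), 'joint_efforts': array([-2.37096210e-03, -4.05677032e+01,  2.53923297e+01,  1.87426445e-02,
       -2.88058754e-05, -8.69895942e-07]), 'tool_pos': array([0.21463727, 0.47837703, 0.23049116]), 'tcp_rot': array([-1.79890572e+02, -2.07730028e-05,  1.55836257e+02]), 'wrist_force': array([ 0.1234822 , -0.2251572 , -0.28722501]), 'torque': array([0.00457353, 0.01561231, 0.02772359]), 'gripper_force': 0.0, 'width': 0.08542774281540372}
scene [1.07230217 0.1914367  0.48664555]
side [ 0.29033143 -0.5450086   0.73789774]
```

View pics/scene0.png

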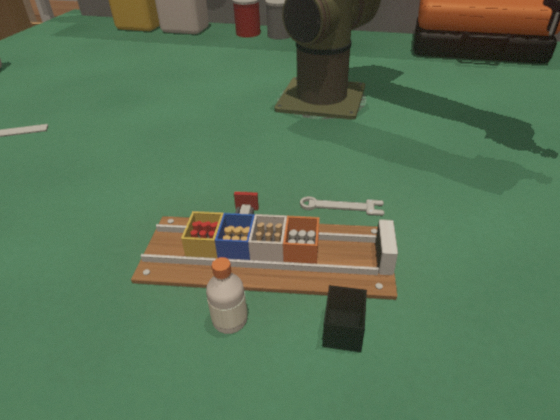

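View pics/side0.png

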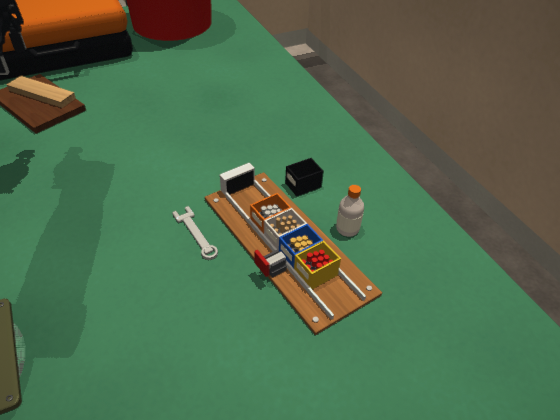

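The scene view shows the row from left (open end) to right (stop): yellow (203,234), blue (237,236), white (268,237), orange (301,239). The stop is at (387,247), the red tab at (246,201), and the bottle and black bin stand on the near side. The side view agrees: yellow is last at (316,263), and the red tab is at (263,263).

```bash
cat > h.py <<'E'
import cv2, numpy as np
def load(n): 
    return dict(np.load(f"pics/{n}.npz"))
def cast(f,uv,z):
    K=f["intrinsics"]; R,_=cv2.Rodrigues(f["rvec"].astype(float)); t=f["tvec"].ravel()
    uv=np.asarray(uv,float).reshape(-1,2); d=np.c_[uv,np.ones(len(uv))]@np.linalg.inv(K).T@R
    c=-R.T@t; return c+d*((z-c[2])/d[:,2])[:,None]
def big(m):
    cs,_=cv2.findContours(m.astype(np.uint8),cv2.RETR_EXTERNAL,cv2.CHAIN_APPROX_NONE)
    return max(cs,key=cv2.contourArea)[:,0]
def hsv(f): return cv2.cvtColor(f["frame"],cv2.COLOR_RGB2HSV)
def mask(f,h0,h1,s0,v0,roi):
    H=hsv(f); m=(H[...,0]>=h0)&(H[...,0]<=h1)&(H[...,1]>=s0)&(H[...,2]>=v0)
    o=np.zeros_like(m); x0,y0,x1,y1=roi; o[y0:y1,x0:x1]=m[y0:y1,x0:x1]; return o
E
python3 - <<'E'
from h import *
rois={"scene0":((130,180,410,300),(180,205,230,262),(228,185,262,216)),"side0":((190,150,390,340),(290,238,345,290),(250,245,275,282))}
for n,(rb,ry,rt) in rois.items():
    f=load(n); H=hsv(f)
    print(n,"px board",f["frame"][280,180] if n=="scene0" else f["frame"][310,330])
    m=mask(f,4,18,90,50,rb); m=cv2.morphologyEx(m.astype(np.uint8),cv2.MORPH_CLOSE,np.ones((9,9)))
    P=cast(f,big(m),0.010)[:,:2]
    r=cv2.minAreaRect((P*1000).astype(np.float32)); print("board",r, cv2.boxPoints(r).tolist())
    for nm,mm in (("yel",mask(f,20,32,110,80,ry)),("tab",mask(f,0,8,140,80,rt)|mask(f,172,180,140,80,rt))):
        c=big(mm); z=0.058 if nm=="yel" else 0.060
        r=cv2.boxPoints(cv2.minAreaRect(c.astype(np.float32)))
        hull=cv2.approxPolyDP(cv2.convexHull(c),2,True)[:,0]
        print(nm,len(c)); print(np.c_[hull,cast(f,hull,z)[:,:2]*1000].round(0).tolist())
E
```

```text
scene0 px board [157 112  73]
board ((594.755615234375, 27.874969482421875), (172.62506103515625, 387.12744140625), 9.019413948059082) [[479.16552734375, 205.51417541503906], [539.8551025390625, -176.82652282714844], [710.345703125, -149.7642364501953], [649.6561279296875, 232.5764617919922]]
yel 146
[[222.0, 213.0, 581.0, -48.0], [216.0, 255.0, 672.0, -22.0], [186.0, 255.0, 682.0, -64.0], [181.0, 237.0, 648.0, -87.0], [192.0, 212.0, 590.0, -96.0]]
tab 74
[[235.0, 192.0, 526.0, -46.0], [256.0, 193.0, 520.0, -11.0], [257.0, 208.0, 559.0, 3.0], [236.0, 205.0, 559.0, -33.0]]
side0 px board [198 177 145]
board ((594.638427734375, 23.661102294921875), (154.34463500976562, 389.92645263671875), 8.922219276428223) [[488.162353515625, 204.29629516601562], [548.637451171875, -180.91195678710938], [701.114501953125, -156.97409057617188], [640.639404296875, 228.23416137695312]]
yel 120
[[340.0, 257.0, 648.0, -86.0], [337.0, 274.0, 625.0, -116.0], [313.0, 288.0, 573.0, -126.0], [294.0, 268.0, 563.0, -75.0], [295.0, 255.0, 578.0, -50.0], [323.0, 240.0, 640.0, -39.0]]
tab 35
[[255.0, 250.0, 517.0, -12.0], [265.0, 258.0, 526.0, -36.0], [267.0, 265.0, 523.0, -52.0], [258.0, 257.0, 516.0, -29.0]]
```

Run:
```python
from h import *
a=np.radians(8.95); R2=np.array([[np.cos(a),-np.sin(a)],[np.sin(a),np.cos(a)]]); O=np.array([.5947,.0258])
pts=[(-.09,-.08,.06),(-.09,-.04,.06),(-.09,-.08,.026),(-.09,-.04,.026),(-.023,.155,.046),(.023,.155,.046),(0,.155,.034),(-.075,-.195,.01),(.075,-.195,.01),(.075,.195,.01),(-.075,.195,.01),(-.0335,-.19,.022),(.0335,-.19,.022)]
ims=[]
for n,(x,y,w,h) in {"scene0":(130,180,280,130),"side0":(190,150,200,190)}.items():
    f=load(n); W=np.array([[*(O+R2@p[:2]),p[2]] for p in pts])
    uv,_=cv2.projectPoints(W,f["rvec"].astype(float),f["tvec"].astype(float),f["intrinsics"],None)
    s=780/w if n=="scene0" else 590/h
    im=cv2.resize(f["frame"][y:y+h,x:x+w,::-1],None,fx=s,fy=s,interpolation=cv2.INTER_CUBIC)
    for i,(u,v) in enumerate(uv[:,0]): 
        q=(int((u+.5-x)*s),int((v+.5-y)*s)); cv2.circle(im,q,3,(255,0,255),-1); cv2.putText(im,str(i),q,0,.45,(255,255,0),1)
    cv2.imwrite(f"pics/{n}_ov.png",im)
```

```text
(no output)
```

View pics/scene0_ov.png

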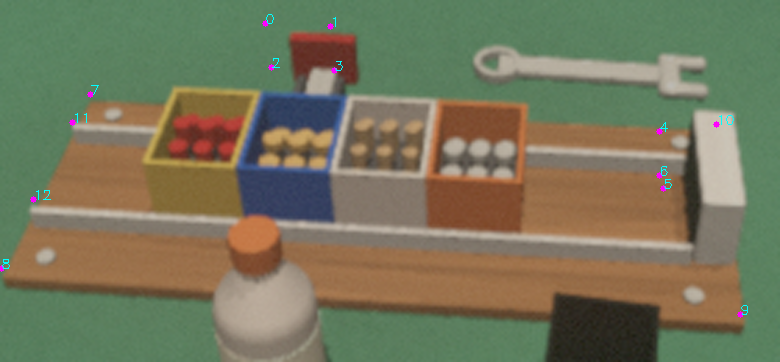

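View pics/side0_ov.png

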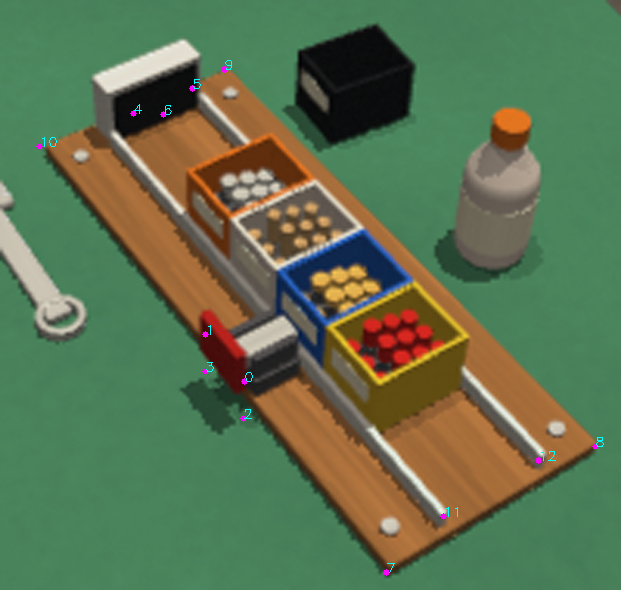

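Run:
```python
from h import *
a=np.radians(8.95); R2=np.array([[np.cos(a),-np.sin(a)],[np.sin(a),np.cos(a)]]); O=np.array([.5947,.0258])
def q(n,l):
    f=load(n); x,y,s=(130,180,780/280) if n=="scene0" else (190,150,590/190)
    for nm,u,v,z in l:
        P=cast(f,[u/s+x-.5,v/s+y-.5],z)[0]; r=R2.T@(P[:2]-O); print(n,nm,(P[:2]*1000).round(),"rail",(r*1000).round())
q("side0",[("padbotL",115,137,.01),("padbotR",200,103,.01),("padtopL",112,95,.044),("tab topfar",203,312,.06),("tab topnear",245,360,.06),("tab botfar",202,338,.026),("tab botnear",245,393,.026),("yel backR",468,338,.058),("yel backL",377,381,.058),("or front L",188,175,.058),("or front R",272,136,.058),("lipend",445,515,.022),("lipend2",540,455,.022)])
q("scene0",[("tabtopnear",291,34,.06),("tabtopfar",356,35,.06),("yel backL",174,88,.058),("yel backR",146,161,.058),("padbot",693,243,.022),("stopTop",694,112,.046),("or frontR",524,180,.058)])
```

```text
side0 padbotL [541. 195.] rail [-27. 176.]
side0 padbotR [608. 204.] rail [ 41. 174.]
side0 padtopL [542. 200.] rail [-25. 180.]
side0 tab topfar [517. -12.] rail [-83. -25.]
side0 tab topnear [525. -54.] rail [-82. -67.]
side0 tab botfar [520.  -4.] rail [-78. -17.]
side0 tab botnear [526. -51.] rail [-79. -65.]
side0 yel backR [647. -89.] rail [  34. -121.]
side0 yel backL [586. -95.] rail [ -28. -118.]
side0 or front L [553.  96.] rail [-30.  76.]
side0 or front R [617. 107.] rail [34. 77.]
side0 lipend [ 592. -167.] rail [ -32. -190.]
side0 lipend2 [ 660. -154.] rail [  37. -188.]
scene0 tabtopnear [525. -48.] rail [-80. -62.]
scene0 tabtopfar [517. -10.] rail [-82. -23.]
scene0 yel backL [587. -97.] rail [ -26. -120.]
scene0 yel backR [649. -86.] rail [  36. -119.]
scene0 padbot [606. 202.] rail [ 38. 172.]
scene0 stopTop [527. 192.] rail [-41. 175.]
scene0 or frontR [617. 112.] rail [35. 82.]
```

The side overlay shows that the board fit is good at the corners. The channel frame sits about 18.5 mm further along y, and the stop, tab and bins all agree on this. The rail origin is therefore about (595, 45) mm with yaw 8.95°. The yellow bin's back face is at rail y ≈ -138, so the row has about 95 mm to go.

Next I shut the hand and turn it square to the rail (+56.9°).

Emit:
step_arm(
  moves=[
    {"roll":8.13,"hand":-1},
    {"roll":8.13,"hand":-1},
    {"roll":8.13,"hand":-1},
    {"roll":8.13,"hand":-1},
    {"roll":8.13,"hand":-1},
    {"roll":8.13,"hand":-1},
    {"roll":8.12,"hand":-1},
    {"hand":-1},
    {"hand":-1},
  ],
)

```text
invalid input
```

Emit:
step_arm(
  moves=[
    {"dx":0,"dy":0,"dz":0,"roll":8.13,"hand":-1},
    {"dx":0,"dy":0,"dz":0,"roll":8.13,"hand":-1},
    {"dx":0,"dy":0,"dz":0,"roll":8.13,"hand":-1},
    {"dx":0,"dy":0,"dz":0,"roll":8.13,"hand":-1},
    {"dx":0,"dy":0,"dz":0,"roll":8.13,"hand":-1},
    {"dx":0,"dy":0,"dz":0,"roll":8.13,"hand":-1},
    {"dx":0,"dy":0,"dz":0,"roll":8.12,"hand":-1},
    {"dx":0,"dy":0,"dz":0,"roll":0,"hand":-1},
  ],
)

```text
time: 0.9
tool_pos: [0.2148, 0.4787, 0.2308]
tcp_rot: [-180.0, 0.1, 98.9]
wrist_force: [0.2, 0.8, -0.2]
width: 0.0003
gripper_force: 0.0
```

Emit:
step_arm(
  moves=[
    {"dx":-33.3,"dy":15.4,"dz":0,"roll":0,"hand":-1},
    {"dx":-33.3,"dy":15.4,"dz":0,"roll":0,"hand":-1},
    {"dx":-33.3,"dy":15.4,"dz":0,"roll":0,"hand":-1},
    {"dx":-33.3,"dy":15.4,"dz":0,"roll":0,"hand":-1},
    {"dx":-33.3,"dy":15.4,"dz":0,"roll":0,"hand":-1},
    {"dx":-33.3,"dy":15.4,"dz":0,"roll":0,"hand":-1},
    {"dx":-33.3,"dy":15.4,"dz":0,"roll":0,"hand":-1},
    {"dx":-33.3,"dy":15.4,"dz":0,"roll":0,"hand":-1},
    {"dx":-33.3,"dy":15.4,"dz":0,"roll":0,"hand":-1},
    {"dx":-33.3,"dy":15.4,"dz":0,"roll":0,"hand":-1},
    {"dx":-33.3,"dy":15.4,"dz":0,"roll":0,"hand":-1},
    {"dx":-33.3,"dy":15.4,"dz":0,"roll":0,"hand":-1},
    {"dx":-33.3,"dy":15.4,"dz":0,"roll":0,"hand":-1},
    {"dx":-33.3,"dy":15.4,"dz":0,"roll":0,"hand":-1},
    {"dx":-33.3,"dy":15.4,"dz":0,"roll":0,"hand":-1},
    {"dx":-33.3,"dy":15.4,"dz":0,"roll":0,"hand":-1},
    {"dx":-33.3,"dy":15.4,"dz":0,"roll":0,"hand":-1},
    {"dx":-33.3,"dy":15.4,"dz":0,"roll":0,"hand":-1},
    {"dx":-33.3,"dy":15.4,"dz":0,"roll":0,"hand":-1},
    {"dx":-33.3,"dy":15.4,"dz":0,"roll":0,"hand":-1},
  ],
)

```text
time: 2.9
tool_pos: [0.6231, -0.1325, 0.2309]
tcp_rot: [-180.0, -0.0, 99.1]
wrist_force: [1.1, 0.1, 0.2]
width: 0.0001
gripper_force: 0.0
```

Run:
```python
from cell import env, vision
import cv2, numpy as np
from scipy.spatial.transform import Rotation as Ro
s=env.read_state(); f=vision.grab_frame("wrist"); M=np.array(f["mount"])
print(s["tool_pos"],s["tcp_rot"],s["joint_pos"])
im=f["frame"][:,:,::-1].copy()
# predicted yellow back rim (rail -138, z .058), channel centre, tab corners
a=np.radians(8.95); R2=np.array([[np.cos(a),-np.sin(a)],[np.sin(a),np.cos(a)]]); O=np.array([.5953,.0446])
R=Ro.from_euler("xyz",s["tcp_rot"],degrees=True).as_matrix()
print(R2.T@(s["tool_pos"][:2]-O))
for p in [(-.032,-.138,.058),(.032,-.138,.058),(-.086,-.08,.06),(-.086,-.04,.06),(-.0335,-.16,.022),(.0335,-.16,.022)]:
    W=np.array([*(O+R2@p[:2]),p[2]]); t=R.T@(W-s["tool_pos"]); c=np.linalg.inv(M)@np.r_[t,1]; u=f["intrinsics"]@(c[:3]/c[2])
    print(p,u[:2].round()); cv2.circle(im,(int(u[0]),int(u[1])),3,(255,0,255),-1)
cv2.imwrite("pics/w1.png",im)
```

```text
[ 0.62308519 -0.13249578  0.23087867] [-1.79968960e+02 -1.97484961e-02  9.91183507e+01] [-1.20084713e+01  2.62165007e+01  9.21584473e+00  7.30354159e+01
  7.23317564e-03  6.88731703e+01]
[-1.04337676e-04 -1.79262161e-01]
(-0.032, -0.138, 0.058) [247. 157.]
(0.032, -0.138, 0.058) [306. 157.]
(-0.086, -0.08, 0.06) [192.  99.]
(-0.086, -0.04, 0.06) [189.  55.]
(-0.0335, -0.16, 0.022) [249. 172.]
(0.0335, -0.16, 0.022) [304. 172.]
```

View pics/w1.png

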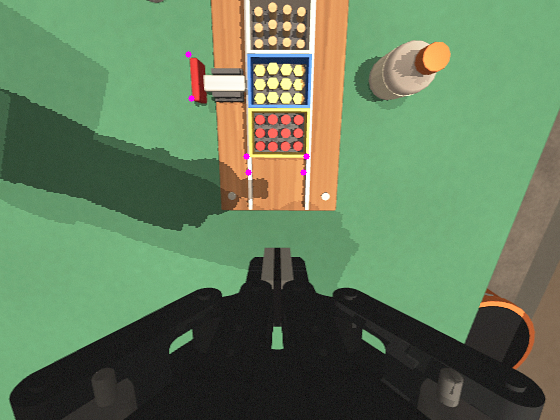

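The wrist picture shows the yellow back rim at about (248–311,157), with my prediction lying on it. The channel centre is about 2 mm further +x, and the tab face is at (191,60–103), close to predicted. I go down behind the row.

Emit:
step_arm(
  moves=[
    {"dx":0,"dy":2,"dz":40,"roll":0,"hand":-1},
    {"dx":0,"dy":0,"dz":40,"roll":0,"hand":-1},
    {"dx":0,"dy":0,"dz":40,"roll":0,"hand":-1},
    {"dx":0,"dy":0,"dz":40,"roll":0,"hand":-1},
    {"dx":0,"dy":0,"dz":30,"roll":0,"hand":-1},
    {"dx":0,"dy":0,"dz":16,"roll":0,"hand":-1},
    {"dx":0,"dy":0,"dz":0,"roll":0,"hand":-1},
    {"dx":5,"dy":0,"dz":0,"roll":0,"hand":-1},
    {"dx":5,"dy":0,"dz":0,"roll":0,"hand":-1},
    {"dx":5,"dy":0,"dz":0,"roll":0,"hand":-1},
    {"dx":3,"dy":0,"dz":0,"roll":0,"hand":-1},
    {"dx":3,"dy":0,"dz":0,"roll":0,"hand":-1},
    {"dx":3,"dy":0,"dz":0,"roll":0,"hand":-1},
    {"dx":3,"dy":0,"dz":0,"roll":0,"hand":-1},
    {"dx":3,"dy":0,"dz":0,"roll":0,"hand":-1},
  ],
)

```text
time: 4.45
tool_pos: [0.6201, -0.1019, 0.0254]
tcp_rot: [180.0, 0.1, 98.9]
wrist_force: [0.8, -5.9, -0.8]
width: -0.0003
gripper_force: 2.6
```

Emit:
step_arm(
  moves=[
    {"dx":4,"dy":0,"dz":0,"roll":0,"hand":-1},
    {"dx":4,"dy":0,"dz":0,"roll":0,"hand":-1},
    {"dx":4,"dy":0,"dz":0,"roll":0,"hand":-1},
    {"dx":4,"dy":0,"dz":0,"roll":0,"hand":-1},
    {"dx":4,"dy":0,"dz":0,"roll":0,"hand":-1},
    {"dx":4,"dy":0,"dz":0,"roll":0,"hand":-1},
    {"dx":4,"dy":0,"dz":0,"roll":0,"hand":-1},
    {"dx":4,"dy":0,"dz":0,"roll":0,"hand":-1},
    {"dx":4,"dy":0,"dz":0,"roll":0,"hand":-1},
    {"dx":4,"dy":0,"dz":0,"roll":0,"hand":-1},
    {"dx":4,"dy":0,"dz":0,"roll":0,"hand":-1},
    {"dx":4,"dy":0,"dz":0,"roll":0,"hand":-1},
    {"dx":4,"dy":0,"dz":0,"roll":0,"hand":-1},
    {"dx":4,"dy":0,"dz":0,"roll":0,"hand":-1},
    {"dx":4,"dy":0,"dz":0,"roll":0,"hand":-1},
    {"dx":4,"dy":0,"dz":0,"roll":0,"hand":-1},
    {"dx":4,"dy":0,"dz":0,"roll":0,"hand":-1},
    {"dx":4,"dy":0,"dz":0,"roll":0,"hand":-1},
    {"dx":4,"dy":0,"dz":0,"roll":0,"hand":-1},
    {"dx":4,"dy":0,"dz":0,"roll":0,"hand":-1},
  ],
)

```text
time: 6.45
tool_pos: [0.6076, -0.0228, 0.0254]
tcp_rot: [180.0, 0.1, 98.9]
wrist_force: [1.2, -4.5, 0.4]
width: -0.0001
gripper_force: 2.6
```

Emit:
step_arm(
  moves=[
    {"dx":2,"dy":0,"dz":0,"roll":0,"hand":-1},
    {"dx":2,"dy":0,"dz":0,"roll":0,"hand":-1},
    {"dx":2,"dy":0,"dz":0,"roll":0,"hand":-1},
    {"dx":2,"dy":0,"dz":0,"roll":0,"hand":-1},
    {"dx":2,"dy":0,"dz":0,"roll":0,"hand":-1},
    {"dx":1,"dy":0,"dz":0,"roll":0,"hand":-1},
    {"dx":1,"dy":0,"dz":0,"roll":0,"hand":-1},
  ],
)

```text
time: 7.15
tool_pos: [0.606, -0.0126, 0.0255]
tcp_rot: [-180.0, 0.3, 98.9]
wrist_force: [1.4, -10.9, 0.5]
width: 0.0002
gripper_force: 5.7
```

Emit:
step_arm(
  moves=[
    {"dx":1,"dy":0,"dz":0,"roll":0,"hand":-1},
    {"dx":1,"dy":0,"dz":0,"roll":0,"hand":-1},
  ],
)

```text
time: 7.35
tool_pos: [0.606, -0.0126, 0.0255]
tcp_rot: [-180.0, 0.5, 98.8]
wrist_force: [2.1, -16.8, 0.4]
width: -0.0
gripper_force: 8.3
```

The row has stalled against the stop, with the force rising and no motion. I hold, back off, lift, and go over the tab's outer side for a look.

Emit:
step_arm(
  moves=[
    {"dx":0.5,"dy":0,"dz":0,"roll":0,"hand":-1},
    {"dx":0,"dy":0,"dz":0,"roll":0,"hand":-1},
    {"dx":0,"dy":0,"dz":0,"roll":0,"hand":-1},
    {"dx":-5,"dy":0,"dz":0,"roll":0,"hand":-1},
    {"dx":-8,"dy":0,"dz":0,"roll":0,"hand":-1},
    {"dx":0,"dy":0,"dz":-40,"roll":0,"hand":-1},
    {"dx":0,"dy":0,"dz":-40,"roll":0,"hand":-1},
    {"dx":0,"dy":0,"dz":-40,"roll":0,"hand":-1},
    {"dx":0,"dy":-30,"dz":0,"roll":0,"hand":-1},
    {"dx":2,"dy":-35,"dz":0,"roll":0,"hand":-1},
    {"dx":2,"dy":-35,"dz":0,"roll":0,"hand":-1},
    {"dx":0,"dy":-25,"dz":0,"roll":0,"hand":-1},
    {"dx":0,"dy":0,"dz":0,"roll":0,"hand":-1},
  ],
)

```text
time: 8.65
tool_pos: [0.4784, -0.0354, 0.1449]
tcp_rot: [-179.7, -0.2, 98.9]
wrist_force: [1.1, 0.1, -0.2]
width: -0.0002
gripper_force: 0.0
```

Run:
```python
from cell import env, vision
import cv2, numpy as np
s=env.read_state(); print(s["time"],s["tool_pos"],s["tcp_rot"])
a=np.radians(8.95); R2=np.array([[np.cos(a),-np.sin(a)],[np.sin(a),np.cos(a)]]); print(R2.T@(s["tool_pos"][:2]-[.5953,.0446]))
f=vision.grab_frame("wrist");g=vision.grab_frame("side")
c=cv2.resize(g["frame"][150:340,190:390],None,fx=2.2,fy=2.2)
w=cv2.resize(f["frame"],(0,0),fx=.62,fy=.62)
o=np.zeros((420,800,3),np.uint8); o[:c.shape[0],:c.shape[1]]=c; o[:w.shape[0],445:445+w.shape[1]]=w
cv2.imwrite("pics/s2.png",o[:,:,::-1])
```

```text
8.65 [ 0.47835606 -0.03544105  0.14494327] [-1.79748507e+02 -1.50636367e-01  9.89331444e+01]
[-0.12797227 -0.06087325]
```

View pics/s2.png

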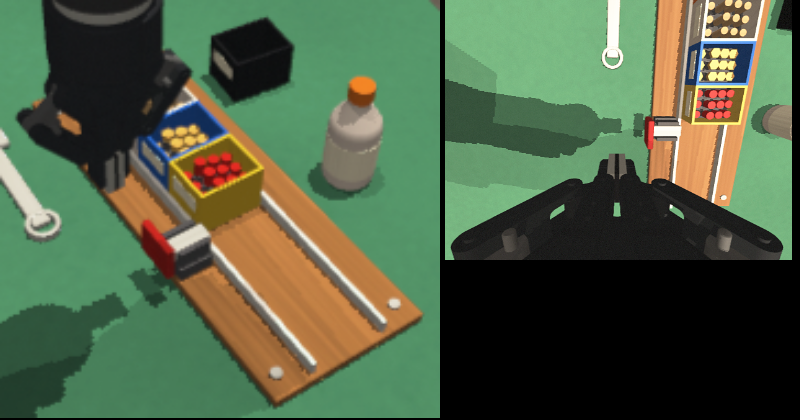

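The left picture shows the row packed, with the bolt's path behind the yellow bin clear. In the right one the tab is at (650,132), ahead of the fingers in y. I go down to z = 0.035 and approach the tab.

Emit:
step_arm(
  moves=[
    {"dx":-1,"dy":0,"dz":40,"roll":0,"hand":-1},
    {"dx":0,"dy":0,"dz":40,"roll":0,"hand":-1},
    {"dx":0,"dy":0,"dz":30,"roll":0,"hand":-1},
    {"dx":0,"dy":0,"dz":0,"roll":0,"hand":-1},
    {"dx":0,"dy":5,"dz":0,"roll":0,"hand":-1},
    {"dx":0,"dy":5,"dz":0,"roll":0,"hand":-1},
    {"dx":0,"dy":4,"dz":0,"roll":0,"hand":-1},
    {"dx":0,"dy":3,"dz":0,"roll":0,"hand":-1},
    {"dx":0,"dy":3,"dz":0,"roll":0,"hand":-1},
    {"dx":0,"dy":3,"dz":0,"roll":0,"hand":-1},
    {"dx":0,"dy":3,"dz":0,"roll":0,"hand":-1},
    {"dx":0,"dy":3,"dz":0,"roll":0,"hand":-1},
    {"dx":0,"dy":3,"dz":0,"roll":0,"hand":-1},
  ],
)

```text
time: 10.05
tool_pos: [0.5145, -0.0321, 0.0352]
tcp_rot: [-179.9, -0.0, 98.9]
wrist_force: [-1.6, 0.3, 1.8]
width: -0.0003
gripper_force: 1.1
```

Emit:
step_arm(
  moves=[
    {"dx":0,"dy":3,"dz":0,"roll":0,"hand":-1},
    {"dx":0,"dy":3,"dz":0,"roll":0,"hand":-1},
    {"dx":0,"dy":3,"dz":0,"roll":0,"hand":-1},
    {"dx":0,"dy":3,"dz":0,"roll":0,"hand":-1},
    {"dx":0,"dy":3,"dz":0,"roll":0,"hand":-1},
  ],
)

```text
time: 10.55
tool_pos: [0.5299, -0.0298, 0.0352]
tcp_rot: [-180.0, -0.0, 98.9]
wrist_force: [-3.2, -0.3, 0.4]
width: 0.0002
gripper_force: 1.1
```

Emit:
step_arm(
  moves=[
    {"dx":0,"dy":2,"dz":0,"roll":0,"hand":-1},
    {"dx":0,"dy":2,"dz":0,"roll":0,"hand":-1},
    {"dx":0,"dy":2,"dz":0,"roll":0,"hand":-1},
    {"dx":0,"dy":2,"dz":0,"roll":0,"hand":-1},
    {"dx":0,"dy":2,"dz":0,"roll":0,"hand":-1},
  ],
)

```text
time: 11.05
tool_pos: [0.5397, -0.0282, 0.0352]
tcp_rot: [-180.0, -0.0, 98.9]
wrist_force: [-2.6, -0.7, -0.6]
width: 0.0004
gripper_force: 1.1
```

Emit:
step_arm(
  moves=[
    {"dx":0,"dy":1,"dz":0,"roll":0,"hand":-1},
    {"dx":0,"dy":1,"dz":0,"roll":0,"hand":-1},
    {"dx":0,"dy":1,"dz":0,"roll":0,"hand":-1},
  ],
)

```text
time: 11.35
tool_pos: [0.5426, -0.0278, 0.0353]
tcp_rot: [-180.0, -0.0, 98.9]
wrist_force: [-1.7, -1.0, 0.3]
width: 0.0004
gripper_force: 1.0
```

Emit:
step_arm(
  moves=[
    {"dx":0,"dy":1,"dz":0,"roll":0,"hand":-1},
    {"dx":0,"dy":1,"dz":0,"roll":0,"hand":-1},
    {"dx":0,"dy":1,"dz":0,"roll":0,"hand":-1},
  ],
)

```text
time: 11.65
tool_pos: [0.5439, -0.0276, 0.0352]
tcp_rot: [-179.8, 0.0, 98.9]
wrist_force: [-7.5, -1.9, 4.5]
width: -0.0002
gripper_force: 3.6
```

Emit:
step_arm(
  moves=[
    {"dx":0,"dy":1,"dz":0,"roll":0,"hand":-1},
    {"dx":0,"dy":1,"dz":0,"roll":0,"hand":-1},
  ],
)

```text
time: 11.85
tool_pos: [0.544, -0.0276, 0.0351]
tcp_rot: [-179.6, 0.0, 98.9]
wrist_force: [-10.4, -2.7, 8.9]
width: 0.0001
gripper_force: 5.6
```

The bolt has stalled at its expected end. I back off, lift away and look.

Emit:
step_arm(
  moves=[
    {"dx":0,"dy":0,"dz":0,"roll":0,"hand":-1},
    {"dx":0,"dy":-5,"dz":0,"roll":0,"hand":-1},
    {"dx":0,"dy":-20,"dz":0,"roll":0,"hand":-1},
    {"dx":0,"dy":-30,"dz":0,"roll":0,"hand":-1},
    {"dx":0,"dy":0,"dz":-40,"roll":0,"hand":-1},
    {"dx":0,"dy":0,"dz":-40,"roll":0,"hand":-1},
    {"dx":0,"dy":0,"dz":-40,"roll":0,"hand":-1},
    {"dx":0,"dy":-30,"dz":-40,"roll":0,"hand":-1},
    {"dx":0,"dy":-30,"dz":0,"roll":0,"hand":-1},
    {"dx":0,"dy":0,"dz":0,"roll":0,"hand":-1},
    {"dx":0,"dy":0,"dz":0,"roll":0,"hand":-1},
  ],
)

```text
time: 12.95
tool_pos: [0.435, -0.0449, 0.196]
tcp_rot: [179.8, 0.0, 98.9]
wrist_force: [0.7, -0.6, -0.0]
width: 0.0002
gripper_force: 0.0
```

Run:
```python
from cell import env, vision
import cv2, numpy as np
print(env.read_state()["tool_pos"])
f=vision.grab_frame("scene");g=vision.grab_frame("side")
c=cv2.resize(g["frame"][150:340,190:390],None,fx=2,fy=2)
w=cv2.resize(f["frame"][180:320,130:410],None,fx=1.4,fy=1.4)
o=np.zeros((390,800,3),np.uint8); o[:c.shape[0],:c.shape[1]]=c; o[:w.shape[0],405:405+w.shape[1]]=w
cv2.imwrite("pics/s3.png",o[:,:,::-1])
```

```text
[ 0.43497903 -0.04490642  0.19603174]
```

View pics/s3.png

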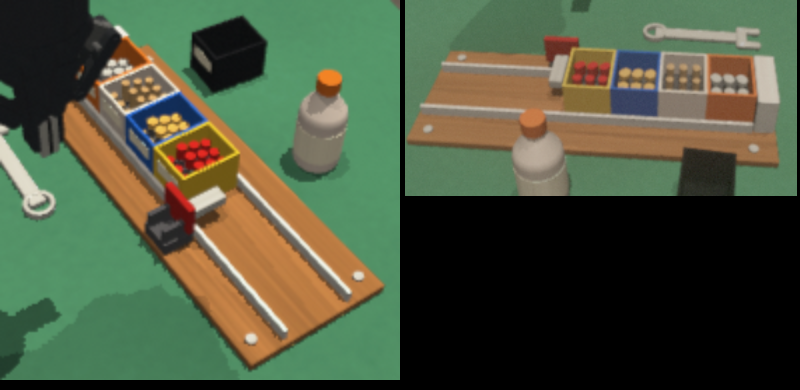

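The row is packed against the stop at (765,90). The bolt bar reaches the channel's middle behind the yellow bin at (210,200), its tab is fully in against the housing, and the bystanders are untouched.

```bash
python3 -c "
from cell import env
print(env.hand_in())"
```

```text
the job is handed in; nothing more can be done
None
```

I pushed the four bins home against the end stop as one train, pushed the bolt fully in behind the last (yellow) bin, and handed the job in at about 13 s; the hand-in gave no verdict.

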